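Seat the jaw model carrier on the scanning stage and latch it

TASK

Take the jaw model by the upright grip tab of its carrier and set it on the white scanning stage, front teeth toward the cone cup, so that its three ball feet are fully home in the cone, the groove and on the flat; feel it in gently and keep hold until it is home, never dropping it in or forcing it against the precision-ground seats. Then let go and swing the latch fully closed over its edge, leaving the wrench and the jar that lie about undisturbed.

Things in the scene. Friction and masses are not known exactly. Their poses are not given: they have to be found in the camera images.
- carrier: Jaw model on its carrier, 0.2-0.35 kg: aluminium plate 116 mm across with a cream horseshoe jaw on top, three 14 mm steel ball feet below. Origin: plate centre, in the plane of the ball centres (7 mm above what it stands on), z up. Plate 11 to 17 mm above it, teeth up to 39 mm. Foot centres (x, y): (-45, 0) under the front teeth, (28, 38), (28, -38) under the open rear. Front teeth point to -x.
- grip_tab (a point): Point to hold on the carrier's upright flat grip tab, 67 mm above the carrier's origin. The tab is 34 mm long (carrier x), 12 mm thick (carrier y) and stands from 17 to 85 mm above the origin, in the middle of the horseshoe; keep the fingertips above the teeth.
- front_foot (a point): Centre of the carrier's front ball foot, under the front teeth.
- stage: Scanning stage, fixed: white housing, x -85 to 105 mm, y -85 to 85 mm, 35 mm high; origin at its underside below the nominal centre of the seats, z up. On it a rigid aluminium seat disc (136 x 10 mm) with cone, groove and flat. The disc was clamped by hand: up to 7.5 mm off in x and in y and turned up to 0.07 rad, not measured. Carrier home: level, its origin 56.9 mm above this origin.
- cone_nominal (a point): Where the front foot's centre would be, home in the cone cup, were the seat disc not off: (-45, 0, 56.9) mm in the stage's frame. 90 degree cone, mouth 36 mm across, rim 65 mm above the stage's origin. A foot off centre meets the 45 degree wall 1 mm higher for each mm off; the wall pushes it toward home, but friction often keeps it from sliding there by itself. Keep pushes on the seats below 12 N.
- groove_nominal (a point): The same for the foot at (28, 38) mm, in the 90 degree V groove, 38 mm long and pointing at the cone, mouth 36 mm wide; (28, 38, 56.9) mm in the stage's frame.
- flat_nominal (a point): The same for the foot at (28, -38) mm, on the flat steel pad, 42 mm across, whose top is 49.9 mm above the stage's origin; (28, -38, 56.9) mm in the stage's frame.
- latch (a joint): Latch: steel finger 44 mm long, 6 mm thick, swinging level with slight friction (0.06 Nm). 0 rad: fully open, along the stage's +y; closes counterclockwise seen from above to its stop at 1.57 rad, along the stage's -x over the carrier's rear edge. Its underside is 76.5 mm above the stage's origin, 2.6 mm above the plate of a carrier fully home; it strikes the edge of one that is not.
- latch_pivot (a point): The latch's upright axis, (88, 0) mm in the stage's frame, at the height of the latch's underside.
- latch_knob (a point): Middle of the latch's round upright black knob, 12 mm in diameter, 30 mm high, 30 mm from the pivot; this point is 97.5 mm above the stage's origin and moves with the latch. A tight pinch does not let the knob turn between the pads: turn the grip along with the latch, or push the knob.
- ratchet: Bystander: a steel wrench, 130 mm long, lying flat on the mat.
- jar: Bystander: a small amber jar with a white cap, 44 mm across and 55 mm high.
There are look-alikes about, which are no part of the job. What is meant by the carrier is not red, and is the larger of those in its own colour.

How it is judged:
On the way, in this order (a step that is already met when the one before it is completed fails the run):
1. the carrier is lifted off the mat (height (world z) of carrier above 0.09 m), for 0.2 s.
2. the carrier is fully home on its three seats (within 1.5 mm of its home height and level within 0.02 rad, front foot in the cone), let go and at rest, the latch still open (z of carrier in the frame of stage between 0.0554 and 0.0584 m and angle between carrier's own z axis and vertical below 0.02 rad and x of front_foot in the frame of stage below -0.032 m and contact force between carrier and the fingers below 0.1 N and linear speed of carrier below 0.01 m/s and value of joint latch below 0.6 rad), for 0.3 s.
At the end, for the whole second after the job is handed in: The carrier rests on the stage with its front foot in the cone cup (front foot's x in the stage's frame below -32 mm), its origin within 1.5 mm of the home height of 56.9 mm above the stage's origin, level within 0.02 rad, at rest; the latch is closed over its edge (joint above 1.4 rad) (z of carrier in the frame of stage between 0.0554 and 0.0584 m and angle between carrier's own z axis and vertical below 0.02 rad and x of front_foot in the frame of stage below -0.032 m and linear speed of carrier below 0.01 m/s and value of joint latch above 1.4 rad); the robot touches nothing.
It fails at once if the carrier is dropped on or forced against the stage or its latch (more than 12 N) (contact force between carrier and stage above 12 N).
It fails at once if the carrier is let go over the stage before it is home (fingers off it while it is more than 2 mm above its home height) (contact force between carrier and the fingers below 0.05 N and horizontal distance between carrier and stage below 0.1 m and z of carrier in the frame of stage above 0.0589 m).
It fails at once if the wrench or the jar is disturbed (moved more than 30 mm) (distance of any of ratchet, jar from where it was at the start of the episode above 0.03 m).
It also fails if it takes over 67 s, if anything falls off the work surface, if the arm or the gripper's body presses on something with over 40 N, if the wrist force passes 120 N, or if a joint passes its speed limit or range.

ROBOT

A 7-joint arm with a two-finger parallel gripper is mounted at the origin on the work surface. World frame = base frame: x ahead of the robot, y to its left, z up, the work surface at z = 0. Lengths are in m, angles in rad, forces in N, time in s.
With the tool pointing down it reaches from about 0.35 to 0.775 m from the base axis. Payload 3.1 kg.
Tool frame: the origin (TCP) lies at the very end of the fingers, on their centre line; the grasp point (between the pads) lies bot.tcp_to_grasp behind it (bot.tcp_to_grasp is the distance from the TCP to the grasp point, in m); z points along the fingers, y is the line along which they close (so a half turn about z gives the same grasp; the last joint's range is limited). The gripper opens to 85 mm and grips with 20 to 120 N. Pads are 22 mm wide; open, the fingers measure 114 mm over their backs; the gripper's body (76 mm by 85 mm) begins 54 mm behind the grasp point. The pads swing forward as they close: fully open they stand 13 mm farther back than shut.
Start: joints at [-1.211, 0.311, 0.014, 1.512, -0.004, 1.319, -0.027], TCP at [0.215, 0.506, 0.231] pointing down, gripper open.
Joint ranges: [-2.7, 2.7], [-0.3, 1.91], [-1.27, 1.3], [0.12, 2.57], [-1.44, 4.58], [0.2, 2.03], [-3.05, 3.05]. Speed limits (rad/s): [2.79, 2.79, 3.14, 3.14, 3.14, 3.14, 3.14].

INTERFACE

Orientations are given as a rotation vector (axis times angle).
In Python, from station import bot gives the robot as it stands. The module is installed in compiled form; this text tells all that it offers.
- The arm moves only by the shell command python3 -m jog 'ROWS'. ROWS is JSON, a list of rows, each an object with "offset": the shift along the tool's x, y, z in units of 0.05 m (1.0 is 0.05 m), a list of three; "twist": the turn, a rotation vector about the tool's x, y, z in units of 360 degrees (1.0 is 360 degrees), a list of three; "hand": the closure, from 0 (fully open) to 1 (shut). In form: [{"offset": [x, y, z], "twist": [wx, wy, wz], "hand": hand}, ...]. A call has 1 to 10 rows; each row shifts and turns the commanded pose from where the row before left it, along the tool's axes as they then stand; what a row does not reach is not made up. A row lasts 1/10 s, in which the tool goes at most 50 mm and 8.59 degrees, less where a joint would pass 70% of its speed; a pose out of reach is approached as far as the arm can. A call with a number of a shift or a turn outside -1 to 1 is refused whole. A call with a gripper value outside its range is refused whole. The fingers move at their own pace and stop on an object; the grip force is fixed at half the most. Time passes only in rows, so rows that do not move let the fingers close. It gives the time, the measured TCP pose, the force, the opening and the grip force at its end, in the units of the state.
- bot.get_state(): the state, without advancing time (a new reading comes with each control period).
- bot.snapshot(name): name is "scene" or "top" or "wrist"; returns the picture (400x640x3 uint8, blue, green, red); there is no depth.
- bot.get_calibration(name): a dict with "fx", "fy", "cx", "cy" (pixels), "position" and "attitude" of the camera in the world. Camera axes: x right, y up, looking along -z (the intrinsics and any distortion apply to the point x, -y, -z); pixel columns grow to the right and rows downward; lengths in m; the calibration is good to about 2 mm. A picture is of the moment at which its call begins: read the wrist's pose just before it. get_calibration takes no time and is no camera call; for the wrist camera it gives the pose at the moment of the call.
- bot.sign_off(): hands the job in; it is judged then, once.
The state is a dict: "clock": time; "joints": joint angles; "dq": joint speeds; "joint_efforts": joint torques, N m; "eef_pos": TCP position; "tool_rot": TCP orientation; "ft_force": force on the tool from outside, world axes, zero at the start; "torque": the same for the moment, N m; "width": finger opening in m; "gripper_force": force on a finger pad.
Only numpy, scipy, OpenCV 4.12 (cv2) and the standard library are available. Lean on these libraries where they do the work, as an engineer would, in place of code of your own. Each camera call takes 0.05 s, during which the arm holds its last target. There are 200 camera calls.

## Working session

There is one attempt and no reset: what is moved stays moved. The work goes in short steps, Python scripts to look and compute and a shell command to move; the robot and the scene stay as the last step left them, time stands still between calls to the robot, and variables do not carry over. Pictures are saved under pics/ and viewed, at most 10 in all, crops included, and the job is handed in when it is done.

```bash
mkdir -p pics; cat > h.py <<'E'
import numpy as np, cv2
from scipy.spatial.transform import Rotation as R
from station import bot
def rot(a):
    a=np.array(a,float)
    if a.shape==(3,3): return a
    return (R.from_quat(a) if a.size==4 else R.from_rotvec(a)).as_matrix()
def ray(c,u,v,z):
    p=np.array(c['position']);d=rot(c['attitude'])@np.array([(u-c['cx'])/c['fx'],-(v-c['cy'])/c['fy'],-1])
    return p+d*(z-p[2])/d[2]
def proj(c,P):
    q=rot(c['attitude']).T@(np.array(P)-np.array(c['position']))
    return np.array([c['cx']+c['fx']*q[0]/-q[2],c['cy']-c['fy']*q[1]/-q[2]])
E
python3 - <<'E'
from h import *
for n in('scene','top'):
    cv2.imwrite(f'pics/{n}0.png',bot.snapshot(n)); print(n,bot.get_calibration(n))
s=bot.get_state();print(s,bot.tcp_to_grasp)
E
```

```text
scene {'fx': 362.05434396304224, 'fy': 362.05434396304224, 'cx': 319.8269695783434, 'cy': 195.4298841629813, 'position': array([ 1.09687547, -0.34275503,  0.80871485]), 'attitude': array([0.72337299, 0.44227288, 1.00483257])}
top {'fx': 520.7149946371179, 'fy': 520.7149946371179, 'cx': 319.75491160250147, 'cy': 194.53212358125776, 'position': array([0.25562838, 0.01214037, 1.20843303]), 'attitude': array([ 0.15932566, -0.12715442, -1.57425598])}
{'clock': 0.1, 'joints': array([-1.21071973,  0.31166267,  0.0140225 ,  1.512896  , -0.00441312,
        1.31920794, -0.02719608]), 'dq': array([-0.00100932, -0.00129354,  0.0008219 , -0.00072687, -0.00087211,
       -0.00017108,  0.00075437]), 'joint_efforts': array([ 1.04905925e-03, -3.80849576e+01,  1.47019713e-01, -2.31239748e+01,
        1.24924706e-02,  8.11715727e-03, -2.15605138e-05]), 'eef_pos': array([0.2148208 , 0.50559964, 0.23032074]), 'tool_rot': array([-0.62672865, -3.0780921 ,  0.0033226 ]), 'ft_force': array([-0.27374311,  0.9552256 , -0.82739523]), 'torque': array([-0.01945973,  0.00032544,  0.01830612]), 'gripper_force': 0.0, 'width': 0.0852894211418495} 0.0187
```

View pics/top0.png

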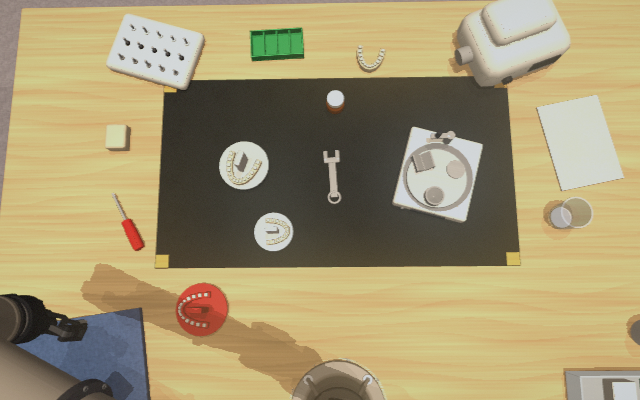

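View pics/scene0.png

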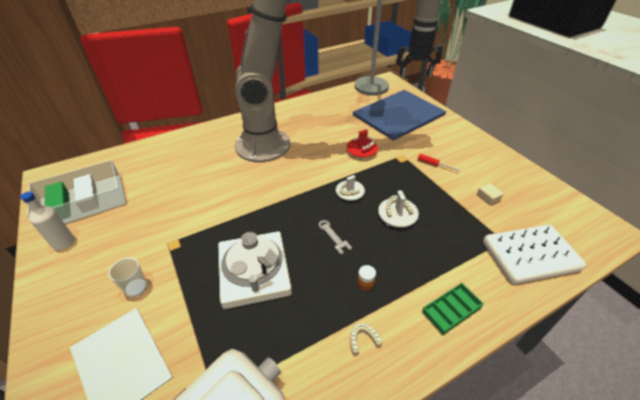

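Candidates: large aluminium carrier at top (244,165), small aluminium look-alike (273,232), red one (202,309). The large aluminium one fits ("not red, the larger in its colour"). I'll confirm it in a crop with the stage.

```bash
python3 - <<'E'
from h import *
a=cv2.imread('pics/top0.png')
f=lambda x,y,w,h,s:cv2.resize(a[y:y+h,x:x+w],None,fx=s,fy=s,interpolation=cv2.INTER_CUBIC)
cv2.imwrite('pics/crop1.png',np.hstack([f(208,130,75,110,5),f(385,120,105,110,5)][:2])[:, :800*2][:600])
c=bot.get_calibration('top')
for n,u,v,z in [('carrier plate',244,165,.024),('small',273,232,.02),('jar',335,99,.055),('wrench',333,177,.005)]+[('hs',*p,.035) for p in [(411,127),(483,143),(467,221),(393,206)]]:
    print(n,ray(c,u,v,z).round(4))
E
```

```text
carrier plate [0.5463 0.213  0.024 ]
small [0.3884 0.1437 0.02  ]
jar [ 0.6943 -0.0018  0.055 ]
wrench [0.5193 0.0045 0.005 ]
hs [ 0.6304 -0.179   0.035 ]
hs [ 0.5896 -0.3438  0.035 ]
hs [ 0.4078 -0.2965  0.035 ]
hs [ 0.4437 -0.131   0.035 ]
```

View pics/crop1.png

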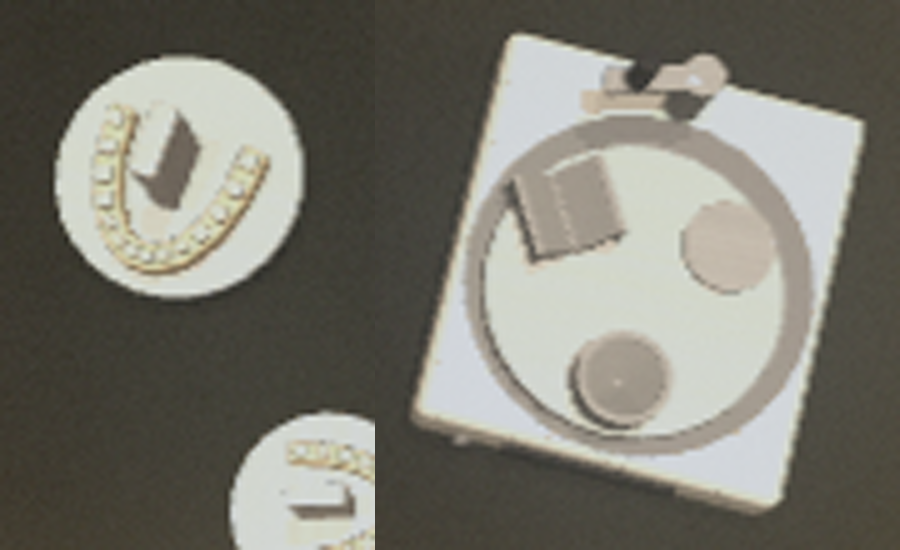

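Left panel: the large cream-on-aluminium carrier (plate centre ≈ (243.8,165.4)), front teeth at the bottom-left. Right panel: stage with groove (424,162), flat (455.6,169.2), cone (434.4,195.6), latch at the top.

```bash
python3 - <<'E'
from h import *
from scipy.optimize import least_squares
c=bot.get_calibration('top')
L=lambda x,y:(208+x/5,130+y/5); S=lambda x,y:(385+(x-375)/5,120+y/5)
print('plate',ray(c,*L(179,177),.024),'tabtop',ray(c,*L(157,140),.092))
m=lambda p:ray(c,*L(*p),.040)
f=m((150,255));t=(m((120,110))+m((260,155)))/2;d=t-f;print('front',f,'tips',t,'yaw',np.arctan2(d[1],d[0]))
hs=[(411,127),(483,143),(467,221),(393,206)];P=[(105,85),(105,-85),(-85,-85),(-85,85)]
W=np.array([ray(c,*p,.035)[:2] for p in hs]);P=np.array(P)/1e3
def T(q,p): cc,s=np.cos(q[2]),np.sin(q[2]);return np.array(p)@np.array([[cc,s],[-s,cc]])+q[:2]
st=least_squares(lambda q:(T(q,P)-W).ravel(),[.5,-.23,-.25]);print('stage',st.x,st.fun.round(4))
F=np.array([(-45,0),(28,38),(28,-38)])/1e3
W2=np.array([ray(c,*S(622,376),.065)[:2],ray(c,*S(570,210),.065)[:2],ray(c,*S(728,246),.0499)[:2]])
se=least_squares(lambda q:(T(q,F)-W2).ravel(),[.5,-.23,-.25]);print('seat',se.x,se.fun.round(4))
q=se.x-st.x;print('off in world',q)
print('disc centre z.045',ray(c,*S(640,285),.045),'pivot',T(st.x,[.088,0]),'knob0',T(st.x,[.088,.03]))
pv=T(st.x,[.088,0]);kn=T(st.x,[.088,.03]);
for n,p,z in(('pivot',pv,.08),('knob',kn,.1125)):
  u=proj(c,[*p,z]);print(n,u,(u-[385,120])*5+[375,0])
w=bot.get_calibration('wrist');print(w)
E
```

```text
plate [0.54529144 0.21344529 0.024     ] tabtop [0.54563092 0.21201322 0.092     ]
front [0.5046434  0.22337281 0.04      ] tips [0.56256825 0.20610382 0.04      ] yaw -0.2897380489875262
stage [ 0.5081781  -0.23517378 -0.24199626] [ 0.0001  0.0011  0.0002  0.001  -0.0025 -0.0008  0.0023 -0.0013]
seat [ 0.50486251 -0.23041173 -0.21641337] [-0.0014 -0.0009  0.0019  0.0008 -0.0005  0.0001]
off in world [-0.00331559  0.00476205  0.02558289]
disc centre z.045 [ 0.50793891 -0.23403372  0.045     ] pivot [ 0.59361392 -0.25626221] knob0 [ 0.60080315 -0.22713636]
pivot [449.31489835 136.13581031] [696.57449177  80.67905153]
knob [439.05799792 128.78166587] [645.28998962  43.90832936]
{'fx': 333.58542072518014, 'fy': 333.58542072518014, 'cx': 313.318847991303, 'cy': 199.9479554743677, 'position': array([0.15010634, 0.53268321, 0.37376044]), 'attitude': array([-0.2445171 , -0.15903108,  1.15992186])}
```

```bash
cat > go.py <<'E'
import sys; from h import *
# python3 go.py x y z yaw(tool x): remaining shift/turn in tool units
x=[float(a) for a in sys.argv[1:]]
s=bot.get_state();Rm=rot(s['tool_rot']);d=Rm.T@(np.array(x[:3])-s['eef_pos'])
yaw=x[3];G=np.array([[np.cos(yaw),np.sin(yaw),0],[np.sin(yaw),-np.cos(yaw),0],[0,0,-1]]).T
print('t',round(s['clock'],2),'pos',s['eef_pos'].round(4),'yaw',np.arctan2(Rm[1,0],Rm[0,0]).round(4),'F',s['ft_force'].round(2),'w',round(s['width'],4),'g',round(s['gripper_force'],1))
print('units',(d/.05).round(3),'twist',(R.from_matrix(Rm.T@G).as_rotvec()/2/np.pi).round(4))
E
python3 go.py .5453 .2128 .16 2.852
```

```text
t 0.1 pos [0.2148 0.5056 0.2303] yaw 2.7399 F [-0.27  0.96 -0.83] w 0.0853 g 0.0
units [-8.373 -2.802  1.413] twist [-0.0003 -0.     -0.0178]
```

```bash

python3 -m jog '[{"offset":[-0.2,-0.07,0],"twist":[0,0,0],"hand":0},{"offset":[-0.42,-0.14,0],"twist":[0,0,0],"hand":0},{"offset":[-0.5,-0.168,0],"twist":[0,0,0],"hand":0},{"offset":[-0.5,-0.168,0],"twist":[0,0,0],"hand":0},{"offset":[-0.5,-0.168,0],"twist":[0,0,0],"hand":0},{"offset":[-0.5,-0.168,0],"twist":[0,0,0],"hand":0},{"offset":[-0.5,-0.168,0],"twist":[0,0,0],"hand":0},{"offset":[-0.5,-0.168,0],"twist":[0,0,0],"hand":0},{"offset":[-0.5,-0.168,0],"twist":[0,0,0],"hand":0},{"offset":[-0.5,-0.168,0],"twist":[0,0,0],"hand":0}]' >/dev/null
python3 -m jog '[{"offset":[-0.5,-0.168,0],"twist":[0,0,0],"hand":0},{"offset":[-0.5,-0.168,0],"twist":[0,0,0],"hand":0},{"offset":[-0.5,-0.168,0],"twist":[0,0,0],"hand":0},{"offset":[-0.5,-0.168,0],"twist":[0,0,0],"hand":0},{"offset":[-0.5,-0.168,0.1],"twist":[0,0,0],"hand":0},{"offset":[-0.5,-0.168,0.2],"twist":[0,0,0],"hand":0},{"offset":[-0.45,-0.15,0.3],"twist":[0,0,0],"hand":0},{"offset":[-0.3,-0.1,0.3],"twist":[0,0,0],"hand":0},{"offset":[0,0,0.3],"twist":[0,0,-0.0178],"hand":0},{"offset":[0,0,0.2],"twist":[0,0,0],"hand":0}]'
python3 go.py .5453 .2128 .16 2.852
python3 - <<'E'
from h import *
w=bot.get_calibration('wrist');a=bot.snapshot('wrist')
for p in [(.5453,.2128,.092),(.5453,.2128,.024)]: 
  u=proj(w,p);print(u);cv2.circle(a,tuple(int(i) for i in u),3,(0,0,255),1)
cv2.imwrite('pics/w1.png',a)
E
```

```text
clock: 2.1
eef_pos: [0.5451, 0.2112, 0.1597]
tool_rot: [-0.457, -3.106, 0.003]
ft_force: [-0.5, 0.7, -1.2]
width: 0.0852
gripper_force: 0.0
t 2.1 pos [0.5451 0.2112 0.1597] yaw 2.8492 F [-0.53  0.68 -1.19] w 0.0852 g 0.0
units [ 0.005  0.033 -0.005] twist [-0.0003 -0.0003 -0.0004]
[316.93749668 214.94952084]
[316.24288279 190.22037909]
```

View pics/w1.png

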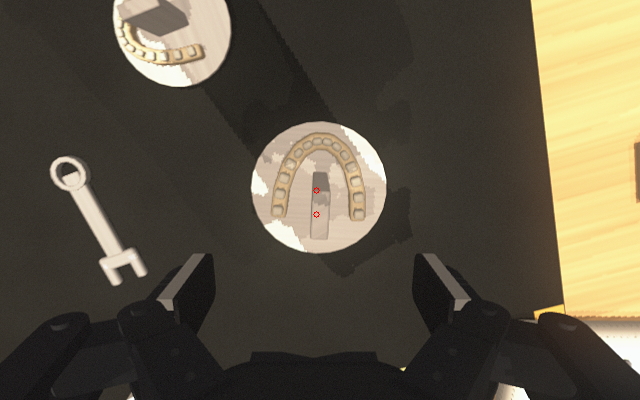

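The wrist view shows the carrier square to the tool; tab top at (319,215), plate centre ≈ (318.5,187), both ~2 px off prediction. I'll refine it with a plate ellipse fit.

```bash
python3 - <<'E'
from h import *
w=bot.get_calibration('wrist');a=cv2.imread('pics/w1.png')
from scipy.optimize import least_squares
# boundary: radial strongest gradient of blurred gray around predicted circle (r=58mm, z=.024)
g=cv2.GaussianBlur(cv2.cvtColor(a,cv2.COLOR_BGR2GRAY),(3,3),0).astype(float)
c=np.array([.5453,.2128])
for it in range(4):
  pts=[]
  for th in np.linspace(0,2*np.pi,72,endpoint=False):
    rs=np.linspace(.050,.066,33);uv=[proj(w,[c[0]+r*np.cos(th),c[1]+r*np.sin(th),.024]) for r in rs]
    uv=np.array(uv,np.float32);v=cv2.remap(g.astype(np.float32),uv[:,0],uv[:,1],cv2.INTER_LINEAR).ravel()
    d=v[:-4]-v[4:];k=d.argmax()
    if d[k]>40: pts.append(c+rs[k+2]*np.array([np.cos(th),np.sin(th)]))
  pts=np.array(pts);s=least_squares(lambda q:np.hypot(*(pts-q[:2]).T)-q[2],[*c,.058],loss='soft_l1',f_scale=.0005)
  c=s.x[:2];print(len(pts),s.x,np.std(s.fun))
print('tab',ray(w,319.3,215,.092))
E
python3 go.py .5453 .2128 .0553 2.852
```

```text
72 [0.54407783 0.21510447 0.0579733 ] 0.00021968877435739727
72 [0.54398881 0.21512276 0.05795016] 0.00020050133016638372
72 [0.5440205  0.21515281 0.05797758] 0.0001598209387564507
72 [0.54401164 0.21510864 0.0579549 ] 0.00019287250087676727
tab [0.5437941  0.21496634 0.092     ]
t 2.15 pos [0.5437 0.2117 0.1583] yaw 2.8486 F [-0.75  1.23 -1.33] w 0.0855 g 0.0
units [-0.033  0.036  2.059] twist [-0.0005 -0.0006 -0.0005]
```

```bash
python3 go.py .5442 .2148 .056 2.852
python3 -m jog '[{"offset":[0,0.06,0.2],"twist":[0,0,0],"hand":0},{"offset":[0,0,0.4],"twist":[0,0,0],"hand":0},{"offset":[0,0,0.4],"twist":[0,0,0],"hand":0},{"offset":[0,0,0.4],"twist":[0,0,0],"hand":0},{"offset":[0,0,0.4],"twist":[0,0,0],"hand":0},{"offset":[0,0,0.2],"twist":[0,0,0],"hand":0},{"offset":[0,0,0.06],"twist":[0,0,0],"hand":0},{"offset":[0,0,0],"twist":[0,0,0],"hand":0},{"offset":[0,0,0],"twist":[0,0,0],"hand":0}]'
python3 go.py .5442 .2148 .056 2.852
```

```text
t 2.15 pos [0.5437 0.2117 0.1583] yaw 2.8486 F [-0.75  1.23 -1.33] w 0.0855 g 0.0
units [0.    0.068 2.045] twist [-0.0005 -0.0006 -0.0005]
clock: 3.05
eef_pos: [0.5471, 0.2166, 0.0595]
tool_rot: [0.453, 3.107, 0.002]
ft_force: [0.0, -0.1, 0.1]
width: 0.0852
gripper_force: 0.0
t 3.05 pos [0.5471 0.2166 0.0595] yaw 2.8517 F [ 0.   -0.1   0.12] w 0.0852 g 0.0
units [ 0.045 -0.05   0.07 ] twist [ 0.0003  0.0003 -0.    ]
```

```bash
for i in 1 2 3; do python3 -m jog '[{"offset":[0,0,0],"twist":[0,0,0],"hand":0}]' | sed -n 2,4p; done
python3 - <<'E'
from h import *
from scipy.optimize import least_squares
w=bot.get_calibration('wrist');a=bot.snapshot('wrist');cv2.imwrite('pics/w2.png',a)
print(w['position'], bot.get_state()['eef_pos'])
E
python3 go.py .5442 .2148 .056 2.852
```

```text
eef_pos: [0.5471, 0.2164, 0.0595]
tool_rot: [0.454, 3.107, 0.002]
ft_force: [-0.3, 0.3, -0.3]
eef_pos: [0.5468, 0.2162, 0.0592]
tool_rot: [0.454, 3.107, 0.001]
ft_force: [0.5, -0.8, -0.1]
eef_pos: [0.5465, 0.2162, 0.0588]
tool_rot: [0.454, 3.108, 0.001]
ft_force: [0.4, -0.1, 0.8]
[0.47888814 0.23562393 0.20221348] [0.54634608 0.21613238 0.05867845]
t 3.4 pos [0.5463 0.2161 0.0587] yaw 2.8516 F [ 0.43 -0.28 -0.37] w 0.0854 g 0.0
units [ 0.034 -0.038  0.054] twist [ 0.0001  0.0001 -0.0001]
```

```bash
python3 -m jog '[{"offset":[0.03,-0.01,0.0],"twist":[0,0,0],"hand":0.5},{"offset":[0,0,0],"twist":[0,0,0],"hand":1},{"offset":[0,0,0],"twist":[0,0,0],"hand":1},{"offset":[0,0,0],"twist":[0,0,0],"hand":1},{"offset":[0,0,0],"twist":[0,0,0],"hand":1},{"offset":[0,0,0],"twist":[0,0,0],"hand":1},{"offset":[0,0,0],"twist":[0,0,0],"hand":1},{"offset":[0,0,0],"twist":[0,0,0],"hand":1},{"offset":[0,0,0],"twist":[0,0,0],"hand":1},{"offset":[0,0,0],"twist":[0,0,0],"hand":1}]'
python3 -m jog '[{"offset":[0,0,0],"twist":[0,0,0],"hand":1},{"offset":[0,0,0],"twist":[0,0,0],"hand":1},{"offset":[0,0,0],"twist":[0,0,0],"hand":1},{"offset":[0,0,0],"twist":[0,0,0],"hand":1},{"offset":[0,0,0],"twist":[0,0,0],"hand":1}]'
python3 go.py .5442 .2148 .056 2.852
```

```text
clock: 4.4
eef_pos: [0.5446, 0.2161, 0.0584]
tool_rot: [0.454, 3.109, 0.0]
ft_force: [-0.2, 0.9, 0.5]
width: 0.0113
gripper_force: 59.5
clock: 4.9
eef_pos: [0.5446, 0.2161, 0.0584]
tool_rot: [0.454, 3.109, 0.0]
ft_force: [0.1, 0.6, 1.6]
width: 0.0115
gripper_force: 59.6
t 4.9 pos [0.5446 0.2161 0.0584] yaw 2.8518 F [0.14 0.6  1.59] w 0.0115 g 59.6
units [ 0.    -0.028  0.047] twist [ 0.  0. -0.]
```

```bash
python3 -m jog '[{"offset":[0,0,-0.1],"twist":[0,0,0],"hand":1},{"offset":[0,0,-0.2],"twist":[0,0,0],"hand":1},{"offset":[0,0,-0.3],"twist":[0,0,0],"hand":1},{"offset":[0,0,-0.4],"twist":[0,0,0],"hand":1},{"offset":[0,0,-0.4],"twist":[0,0,0],"hand":1},{"offset":[0,0,-0.4],"twist":[0,0,0],"hand":1},{"offset":[0,0,-0.3],"twist":[0,0,0],"hand":1},{"offset":[0,0,-0.2],"twist":[0,0,0],"hand":1},{"offset":[0,0,-0.1],"twist":[0,0,0],"hand":1},{"offset":[0,0,0],"twist":[0,0,0],"hand":1}]'
python3 -m jog '[{"offset":[0,-0.1,0],"twist":[0,0,-0.0111],"hand":1},{"offset":[-0.1,-0.2,0],"twist":[0,0,0],"hand":1},{"offset":[-0.1,-0.4,0],"twist":[0,0,0],"hand":1},{"offset":[-0.1,-0.5,0],"twist":[0,0,0],"hand":1},{"offset":[-0.1,-0.5,0],"twist":[0,0,0],"hand":1},{"offset":[-0.1,-0.5,0],"twist":[0,0,0],"hand":1},{"offset":[-0.1,-0.5,0],"twist":[0,0,0],"hand":1},{"offset":[-0.1,-0.5,0],"twist":[0,0,0],"hand":1},{"offset":[-0.1,-0.5,0],"twist":[0,0,0],"hand":1},{"offset":[-0.1,-0.5,0],"twist":[0,0,0],"hand":1}]'
python3 go.py .540 -.075 .18 2.921
```

```text
clock: 5.9
eef_pos: [0.5447, 0.216, 0.1788]
tool_rot: [0.454, 3.108, 0.001]
ft_force: [-0.1, 0.8, -2.1]
width: 0.0112
gripper_force: 59.2
clock: 6.9
eef_pos: [0.5416, -0.0009, 0.1776]
tool_rot: [-0.349, -3.121, 0.001]
ft_force: [0.6, 0.5, -2.2]
width: 0.0115
gripper_force: 59.1
t 6.9 pos [ 0.5416 -0.0009  0.1776] yaw 2.9188 F [ 0.61  0.46 -2.25] w 0.0115 g 59.1
units [-0.297 -1.453 -0.048] twist [-0.0002 -0.0002 -0.0004]
```

```bash
python3 -m jog '[{"offset":[-0.08,-0.4,0],"twist":[0,0,0],"hand":1},{"offset":[-0.08,-0.4,0],"twist":[0,0,0],"hand":1},{"offset":[-0.05,-0.3,0],"twist":[0,0,0],"hand":1},{"offset":[-0.04,-0.2,0],"twist":[0,0,0],"hand":1},{"offset":[0,-0.1,0],"twist":[0,0,0],"hand":1},{"offset":[0,0,0],"twist":[0,0,0],"hand":1},{"offset":[0,0,0],"twist":[0,0,0],"hand":1},{"offset":[0,0,0],"twist":[0,0,0],"hand":1},{"offset":[0,0,0],"twist":[0,0,0],"hand":1},{"offset":[0,0,0],"twist":[0,0,0],"hand":1}]' >/dev/null
python3 go.py .540 -.075 .18 2.921
python3 - <<'E'
from h import *
import json
w=bot.get_calibration('wrist');s=bot.get_state();a=bot.snapshot('wrist');cv2.imwrite('pics/w3.png',a)
json.dump({k:np.array(v).tolist() for k,v in w.items()},open('w3.json','w'))
for p in [(-.045,0,.065),(.028,.038,.065),(.028,-.038,.0499)]:
  c,q=np.cos(-.2164),np.sin(-.2164);u=proj(w,[.50486+c*p[0]-q*p[1],-.23041+q*p[0]+c*p[1],p[2]]);print(u);cv2.circle(a,tuple(int(i) for i in u),3,(0,0,255),1)
cv2.imwrite('pics/w3m.png',cv2.resize(a,(800,500),interpolation=cv2.INTER_CUBIC))
E
```

```text
t 7.9 pos [ 0.5393 -0.0691  0.1783] yaw 2.9225 F [-0.15  0.11 -2.3 ] w 0.0116 g 59.1
units [-0.04  -0.113 -0.034] twist [ 0.     -0.      0.0002]
[ 97.31878189 142.46687375]
[159.57112961 231.90008966]
[ 79.51329556 225.92635835]
```

View pics/w3m.png

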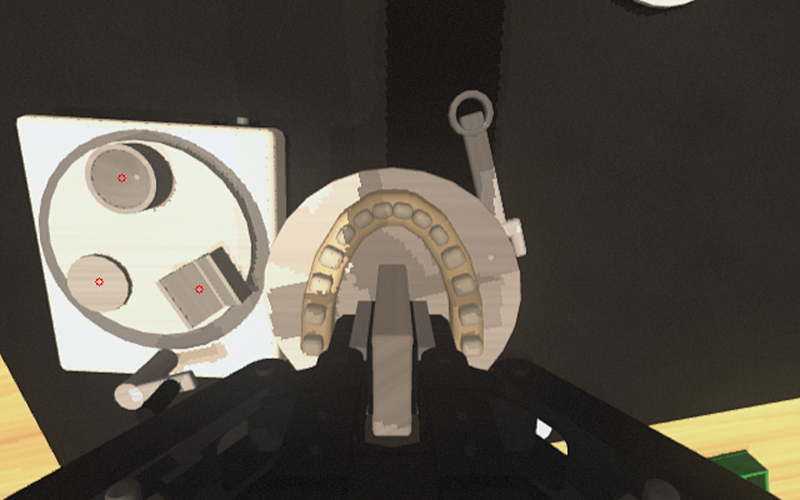

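The view shows cone (121,178), flat (98,282), groove (199,290) in the enlarged picture, with the predictions landing on them (within ~1 px); the carrier hangs level with its teeth up-image. Next I fit the held plate's arc for its offset from the TCP.

```bash
python3 - <<'E'
from h import *
import json
from scipy.optimize import least_squares
w={k:np.array(v) for k,v in json.load(open('w3.json')).items()};a=cv2.imread('pics/w3.png')
g=cv2.GaussianBlur(cv2.cvtColor(a,cv2.COLOR_BGR2GRAY),(3,3),0).astype(np.float32)
tcp=np.array([.5393,-.0691]);c=tcp.copy();z=.1439;yaw=2.9225
def fit(c,z,Rr,ths,thr,lo=.006):
  for it in range(5):
    pts=[]
    for th in ths:
      rs=np.linspace(Rr-lo,Rr+lo,33);uv=np.array([proj(w,[c[0]+r*np.cos(th),c[1]+r*np.sin(th),z]) for r in rs],np.float32)
      v=cv2.remap(g,uv[:,0],uv[:,1],cv2.INTER_LINEAR).ravel();d=v[:-4]-v[4:];k=d.argmax()
      if d[k]>thr: pts.append(c+rs[k+2]*np.array([np.cos(th),np.sin(th)]))
    pts=np.array(pts);s=least_squares(lambda q:np.hypot(*(pts-q).T)-Rr,c,loss='soft_l1',f_scale=.0004);c=s.x
  print(len(pts),c,np.std(s.fun),np.median(s.fun));return c
c=fit(c,z,.058,yaw+np.linspace(-1.3,1.3,60),30)
d=c-tcp;ex=np.array([np.cos(yaw),np.sin(yaw)]);ey=np.array([ex[1],-ex[0]])
print('plate-TCP in tool x,y mm',d@ex*1e3,d@ey*1e3)
E
```

```text
56 [ 0.54114781 -0.06990823] 0.001777761291260846 9.001392200943398e-06
plate-TCP in tool x,y mm -1.979303447878615 -0.38730114325276543
```

```bash
python3 go.py .5031 -.2300 .178 2.9245
python3 -m jog '[{"offset":[0,-0.1,0],"twist":[0,0,0],"hand":1},{"offset":[0,-0.2,0],"twist":[0,0,0],"hand":1},{"offset":[0,-0.4,0],"twist":[0,0,0],"hand":1},{"offset":[0,-0.5,0],"twist":[0,0,0],"hand":1},{"offset":[0,-0.5,0],"twist":[0,0,0],"hand":1},{"offset":[0,-0.5,0],"twist":[0,0,0],"hand":1},{"offset":[0,-0.5,0],"twist":[0,0,0],"hand":1},{"offset":[0,-0.4,0],"twist":[0,0,0],"hand":1},{"offset":[0,-0.2,0],"twist":[0,0,0],"hand":1},{"offset":[0,0,0],"twist":[0,0,0],"hand":1}]' >/dev/null
python3 -m jog '[{"offset":[0,0,0],"twist":[0,0,0],"hand":1},{"offset":[0,0,0],"twist":[0,0,0],"hand":1},{"offset":[0,0,0],"twist":[0,0,0],"hand":1}]' >/dev/null
python3 go.py .5031 -.2300 .122 2.9245
```

```text
t 7.95 pos [ 0.5392 -0.0693  0.1783] yaw 2.9222 F [-0.65  0.15 -2.41] w 0.0114 g 59.1
units [ 0.005 -3.295  0.005] twist [ 0.     -0.     -0.0004]
t 9.25 pos [ 0.5037 -0.2291  0.1782] yaw 2.9241 F [ 0.24 -0.57 -2.48] w 0.0115 g 59.1
units [ 0.009 -0.021  1.124] twist [ 0.0001 -0.     -0.0001]
```

```bash
python3 -m jog '[{"offset":[0.01,-0.02,0.1],"twist":[0,0,0],"hand":1},{"offset":[0,0,0.2],"twist":[0,0,0],"hand":1},{"offset":[0,0,0.3],"twist":[0,0,0],"hand":1},{"offset":[0,0,0.24],"twist":[0,0,0],"hand":1},{"offset":[0,0,0.15],"twist":[0,0,0],"hand":1},{"offset":[0,0,0.08],"twist":[0,0,0],"hand":1},{"offset":[0,0,0],"twist":[0,0,0],"hand":1},{"offset":[0,0,0],"twist":[0,0,0],"hand":1},{"offset":[0,0,0],"twist":[0,0,0],"hand":1},{"offset":[0,0,0],"twist":[0,0,0],"hand":1}]' >/dev/null
python3 -m jog '[{"offset":[0,0,0],"twist":[0,0,0],"hand":1},{"offset":[0,0,0],"twist":[0,0,0],"hand":1},{"offset":[0,0,0],"twist":[0,0,0],"hand":1}]' >/dev/null
python3 go.py .5031 -.2300 .1083 2.9245
```

```text
t 10.55 pos [ 0.5025 -0.2316  0.1249] yaw 2.9215 F [ 0.66 -0.21 -2.35] w 0.0115 g 59.1
units [-0.004  0.034  0.332] twist [ 0.      0.     -0.0005]
```

```bash
python3 -m jog '[{"offset":[0,0.02,0.04],"twist":[0,0,0],"hand":1},{"offset":[0,0,0.05],"twist":[0,0,0],"hand":1},{"offset":[0,0,0.04],"twist":[0,0,0],"hand":1},{"offset":[0,0,0],"twist":[0,0,0],"hand":1},{"offset":[0,0,0],"twist":[0,0,0],"hand":1},{"offset":[0,0,0],"twist":[0,0,0],"hand":1},{"offset":[0,0,0],"twist":[0,0,0],"hand":1},{"offset":[0,0,0],"twist":[0,0,0],"hand":1}]' >/dev/null
python3 go.py .5031 -.2300 .1083 2.9245
python3 -m jog '[{"offset":[0,0,0.02],"twist":[0,0,0],"hand":1},{"offset":[0,0,0],"twist":[0,0,0],"hand":1},{"offset":[0,0,0],"twist":[0,0,0],"hand":1},{"offset":[0,0,0],"twist":[0,0,0],"hand":1}]' >/dev/null
python3 go.py .5031 -.2300 .1083 2.9245
```

```text
t 11.35 pos [ 0.5027 -0.2307  0.1184] yaw 2.9214 F [ 0.01 -0.33 -2.01] w 0.0113 g 59.1
units [-0.004  0.015  0.202] twist [-0.      0.     -0.0005]
t 11.75 pos [ 0.5026 -0.2306  0.1173] yaw 2.9215 F [ 0.43 -0.44 -3.29] w 0.0113 g 59.1
units [-0.006  0.014  0.179] twist [ 0.     -0.     -0.0005]
```

```bash
cat > chk.py <<'E'
import sys; from h import *
s=bot.get_state();f=s['ft_force'];print(s['clock'].__round__(2),s['eef_pos'].round(4),'F',f.round(1),'M',s['torque'].round(2));sys.exit(1 if f[2]>-.3 else 0)
E
python3 -m jog '[{"offset":[0,0.01,0.06],"twist":[0,0,0],"hand":1},{"offset":[0,0,0],"twist":[0,0,0],"hand":1},{"offset":[0,0,0],"twist":[0,0,0],"hand":1},{"offset":[0,0,0],"twist":[0,0,0],"hand":1}]' >/dev/null;python3 chk.py &&
python3 -m jog '[{"offset":[0,0,0.02],"twist":[0,0,0],"hand":1},{"offset":[0,0,0],"twist":[0,0,0],"hand":1},{"offset":[0,0,0],"twist":[0,0,0],"hand":1}]' >/dev/null;python3 chk.py &&
python3 -m jog '[{"offset":[0,0,0.02],"twist":[0,0,0],"hand":1},{"offset":[0,0,0],"twist":[0,0,0],"hand":1},{"offset":[0,0,0],"twist":[0,0,0],"hand":1}]' >/dev/null;python3 chk.py
```

```text
12.15 [ 0.5028 -0.2301  0.1143] F [-0.1 -0.2 -2.1] M [-0.    0.04 -0.01]
12.45 [ 0.5027 -0.2301  0.1133] F [ 0.4  0.6 -2.9] M [-0.02 -0.01 -0.01]
12.75 [ 0.5027 -0.2301  0.1122] F [-0.2 -0.6 -3.1] M [ 0.06 -0.02  0.  ]
```

```bash

python3 -m jog '[{"offset":[0,0,0.02],"twist":[0,0,0],"hand":1},{"offset":[0,0,0],"twist":[0,0,0],"hand":1},{"offset":[0,0,0],"twist":[0,0,0],"hand":1}]' >/dev/null;python3 chk.py || exit
python3 -m jog '[{"offset":[0,0,0.02],"twist":[0,0,0],"hand":1},{"offset":[0,0,0],"twist":[0,0,0],"hand":1},{"offset":[0,0,0],"twist":[0,0,0],"hand":1}]' >/dev/null;python3 chk.py || exit
python3 -m jog '[{"offset":[0,0,0.01],"twist":[0,0,0],"hand":1},{"offset":[0,0,0],"twist":[0,0,0],"hand":1},{"offset":[0,0,0],"twist":[0,0,0],"hand":1}]' >/dev/null;python3 chk.py || exit
python3 -m jog '[{"offset":[0,0,0.01],"twist":[0,0,0],"hand":1},{"offset":[0,0,0],"twist":[0,0,0],"hand":1},{"offset":[0,0,0],"twist":[0,0,0],"hand":1}]' >/dev/null;python3 chk.py
```

```text
13.05 [ 0.5027 -0.2301  0.1112] F [-0.4 -0.3 -3. ] M [-0.01 -0.05 -0.  ]
13.35 [ 0.5028 -0.2301  0.1103] F [-0.   0.6 -2.4] M [-0.01  0.02  0.  ]
13.65 [ 0.5029 -0.2301  0.1099] F [ 1.5  0.4 -1.4] M [ 0.09 -0.05  0.02]
13.95 [ 0.503  -0.23    0.1095] F [ 0.9  1.2 -1.4] M [ 0.18 -0.02 -0.04]
```

```bash

python3 -m jog '[{"offset":[-0.015,0.015,0],"twist":[0,0,0],"hand":1},{"offset":[0,0,0],"twist":[0,0,0],"hand":1},{"offset":[0,0,0],"twist":[0,0,0],"hand":1}]' >/dev/null;python3 chk.py 
python3 -m jog '[{"offset":[0,0,0],"twist":[0,0,0],"hand":1}]' >/dev/null;python3 chk.py || exit
python3 -m jog '[{"offset":[0,0,0.01],"twist":[0,0,0],"hand":1},{"offset":[0,0,0],"twist":[0,0,0],"hand":1},{"offset":[0,0,0],"twist":[0,0,0],"hand":1}]' >/dev/null;python3 chk.py
python3 -m jog '[{"offset":[0,0,0],"twist":[0,0,0],"hand":1}]' >/dev/null;python3 chk.py
```

```text
14.25 [ 0.5036 -0.2295  0.1091] F [ 0.4  0.1 -2.9] M [ 0.04 -0.03  0.04]
14.35 [ 0.5036 -0.2296  0.1092] F [-0.7  0.2 -2.8] M [ 0.08 -0.06  0.03]
14.65 [ 0.5037 -0.2295  0.1088] F [-0.2  0.7 -1.2] M [0.1  0.02 0.02]
14.75 [ 0.5037 -0.2295  0.1088] F [ 1.   0.5 -1.7] M [ 0.13  0.02 -0.01]
```

```bash

python3 -m jog '[{"offset":[-0.006,0.01,0],"twist":[0,0,0],"hand":1},{"offset":[0,0,0],"twist":[0,0,0],"hand":1},{"offset":[0,0,0],"twist":[0,0,0],"hand":1}]' >/dev/null;python3 chk.py || exit
python3 -m jog '[{"offset":[0,0,0.01],"twist":[0,0,0],"hand":1},{"offset":[0,0,0],"twist":[0,0,0],"hand":1},{"offset":[0,0,0],"twist":[0,0,0],"hand":1}]' >/dev/null;python3 chk.py || exit
python3 -m jog '[{"offset":[0,0,0.01],"twist":[0,0,0],"hand":1},{"offset":[0,0,0],"twist":[0,0,0],"hand":1},{"offset":[0,0,0],"twist":[0,0,0],"hand":1}]' >/dev/null;python3 chk.py || exit
python3 -m jog '[{"offset":[0,0,0.01],"twist":[0,0,0],"hand":1},{"offset":[0,0,0],"twist":[0,0,0],"hand":1},{"offset":[0,0,0],"twist":[0,0,0],"hand":1}]' >/dev/null;python3 chk.py
```

```text
15.05 [ 0.504  -0.2291  0.1086] F [-0.4  0.8 -1.5] M [ 0.07 -0.01  0.03]
15.35 [ 0.5041 -0.229   0.1084] F [ 0.2  0.6 -1.1] M [ 0.11  0.12 -0.02]
15.65 [ 0.5042 -0.2291  0.1082] F [-0.3  2.1  2.9] M [ 0.39  0.36 -0.01]
```

```bash

python3 -m jog '[{"offset":[0,0.01,0],"twist":[0,0,0],"hand":1},{"offset":[0,0,0],"twist":[0,0,0],"hand":1},{"offset":[0,0,0],"twist":[0,0,0],"hand":1}]' >/dev/null;python3 chk.py 
python3 -m jog '[{"offset":[0,0,0],"twist":[0,0,0],"hand":1},{"offset":[0,0,0],"twist":[0,0,0],"hand":1}]' >/dev/null;python3 chk.py; python3 go.py .5042 -.229 .1083 2.9245
```

```text
15.95 [ 0.5042 -0.229   0.1082] F [-2.  -1.   4.4] M [0.17 0.45 0.  ]
16.15 [ 0.5043 -0.229   0.1082] F [-3.2  0.6  4.4] M [0.16 0.55 0.04]
t 16.15 pos [ 0.5043 -0.229   0.1082] yaw 2.9213 F [-3.15  0.6   4.42] w 0.0114 g 60.3
units [ 0.002 -0.001 -0.003] twist [-0.0001  0.0001 -0.0005]
```

```bash

python3 -m jog '[{"offset":[0.008,0,0],"twist":[0,0,0],"hand":1},{"offset":[0,0,0],"twist":[0,0,0],"hand":1},{"offset":[0,0,0],"twist":[0,0,0],"hand":1},{"offset":[0,0,0],"twist":[0,0,0],"hand":1}]' >/dev/null;python3 chk.py 
python3 -m jog '[{"offset":[0,0,0],"twist":[0,0,0],"hand":1},{"offset":[0,0,0],"twist":[0,0,0],"hand":1}]' >/dev/null;python3 go.py .5042 -.229 .1083 2.9245
python3 - <<'E'
from h import *
a=bot.snapshot('wrist');cv2.imwrite('pics/w4.png',a)
b=bot.snapshot('scene');cv2.imwrite('pics/s4.png',cv2.resize(b[215:320,200:310],None,fx=5,fy=5,interpolation=cv2.INTER_CUBIC))
E
```

```text
16.55 [ 0.5042 -0.2289  0.1081] F [-1.6  0.5  5.6] M [ 0.06  0.4  -0.01]
t 16.75 pos [ 0.5042 -0.2289  0.1081] yaw 2.9214 F [-1.75  0.15  5.51] w 0.0111 g 60.3
units [-0.001 -0.002 -0.004] twist [-0.0001  0.0002 -0.0005]
```

View pics/w4.png

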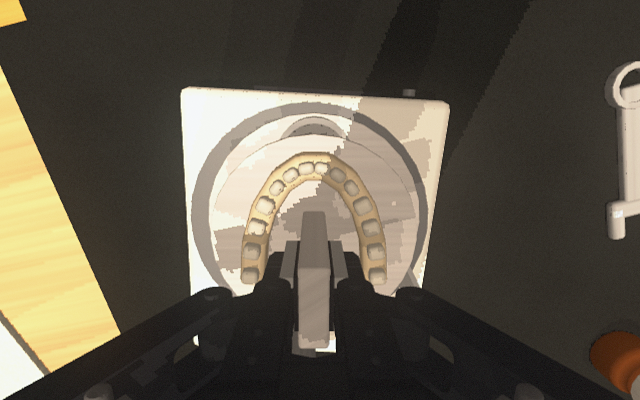

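```bash

python3 -m jog '[{"offset":[0.006,0,-0.004],"twist":[0,0,0],"hand":1},{"offset":[0,0,0],"twist":[0,0,0],"hand":1},{"offset":[0,0,0],"twist":[0,0,0],"hand":1},{"offset":[0,0,0],"twist":[0,0,0],"hand":1}]' >/dev/null;python3 chk.py 
python3 -m jog '[{"offset":[0,0,0],"twist":[0,0,0],"hand":1},{"offset":[0,0,0],"twist":[0,0,0],"hand":1}]' >/dev/null;python3 chk.py
```

```text
17.25 [ 0.504  -0.2288  0.1082] F [ 0.2 -0.8  3. ] M [-0.18 -0.07  0.05]
17.45 [ 0.5039 -0.2288  0.1081] F [-0.2 -1.1  3.9] M [-0.22 -0.11  0.01]
```

View pics/s4.png

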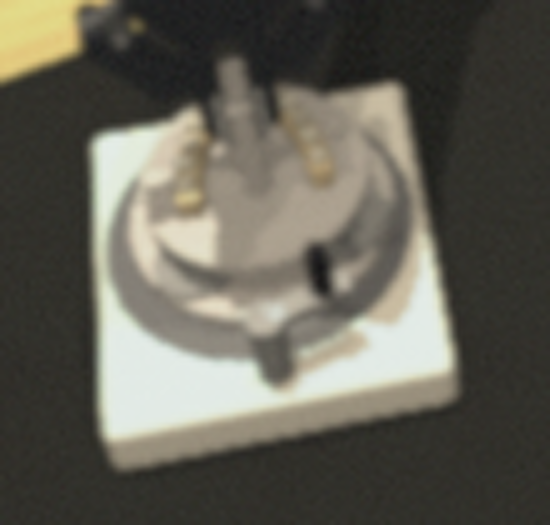

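The scene crop shows the carrier sitting level on the stage and the latch open, clear of the plate. Height is at home, lateral forces and moments near zero, so I let go.

```bash

python3 -m jog '[{"offset":[0,0,0],"twist":[0,0,0],"hand":0.8},{"offset":[0,0,0],"twist":[0,0,0],"hand":0.7},{"offset":[0,0,0],"twist":[0,0,0],"hand":0.6},{"offset":[0,0,0],"twist":[0,0,0],"hand":0.5},{"offset":[0,0,0],"twist":[0,0,0],"hand":0.5},{"offset":[0,0,0],"twist":[0,0,0],"hand":0.5}]'
python3 -m jog '[{"offset":[0,0,-0.2],"twist":[0,0,0],"hand":0.5},{"offset":[0,0,-0.4],"twist":[0,0,0],"hand":0.5},{"offset":[0,0,-0.5],"twist":[0,0,0],"hand":0.5},{"offset":[0,0,-0.6],"twist":[0,0,0],"hand":0.5},{"offset":[0,0,-0.5],"twist":[0,0,0],"hand":0.5},{"offset":[0,0,-0.2],"twist":[0,0,0],"hand":0.5},{"offset":[0,0,0],"twist":[0,0,0],"hand":0.5},{"offset":[0,0,0],"twist":[0,0,0],"hand":0.5},{"offset":[0,0,0],"twist":[0,0,0],"hand":0.5},{"offset":[0,0,0],"twist":[0,0,0],"hand":0.5}]'
python3 - <<'E'
from h import *
import json
w=bot.get_calibration('wrist');a=bot.snapshot('wrist')
S=np.array([.5082,-.2352]);th=-.242
def W(x,y,z): c,s=np.cos(th),np.sin(th);return [S[0]+c*x-s*y,S[1]+s*x+c*y,z]
for p in [(.088,0,.0825),(.088,.03,.1125)]:
  u=proj(w,W(*p));print(u,W(*p));cv2.circle(a,tuple(int(i) for i in u),3,(0,0,255),1)
cv2.imwrite('pics/w5.png',a)
t=bot.snapshot('top');cv2.imwrite('pics/t5.png',cv2.resize(t[115:225,385:490],None,fx=5,fy=5,interpolation=cv2.INTER_CUBIC))
E
```

```text
clock: 18.05
eef_pos: [0.5034, -0.2285, 0.1079]
tool_rot: [-0.345, -3.122, -0.0]
ft_force: [0.1, 0.7, 0.7]
width: 0.0428
gripper_force: 0.0
clock: 19.05
eef_pos: [0.5027, -0.2281, 0.2265]
tool_rot: [-0.345, -3.12, -0.001]
ft_force: [-0.0, 0.3, -1.4]
width: 0.0425
gripper_force: 0.0
[305.95725283 284.27562176] [np.float64(0.5936357351971913), np.float64(-0.2562887446595432), 0.0825]
[339.45367338 302.40719697] [np.float64(0.6008250799674901), np.float64(-0.2271629258423189), 0.1125]
```

View pics/w5.png

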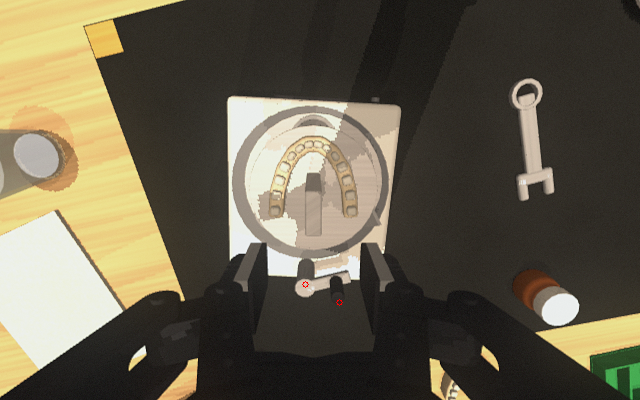

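Carrier sits centred and level; pivot (306,286) and knob (339,302) match the predictions, latch at 0. I'll push the knob with closed fingers turned 45°, following its arc.

```bash
python3 go.py .6282 -.2106 .2265 3.685
python3 -m jog '[{"offset":[0,0,0],"twist":[0,0,-0.0203],"hand":1},{"offset":[0,0,0],"twist":[0,0,-0.0203],"hand":1},{"offset":[0,0,0],"twist":[0,0,-0.0203],"hand":1},{"offset":[0,0,0],"twist":[0,0,-0.0203],"hand":1},{"offset":[0,0,0],"twist":[0,0,-0.0203],"hand":1},{"offset":[0,0,0],"twist":[0,0,-0.0203],"hand":1},{"offset":[0,0,0],"twist":[0,0,0],"hand":1},{"offset":[0,0,0],"twist":[0,0,0],"hand":1}]'
python3 go.py .6282 -.2106 .2265 3.685
```

```text
t 19.15 pos [ 0.503  -0.2283  0.227 ] yaw 2.9214 F [-1.07  0.87 -0.24] w 0.0429 g 0.0
units [-2.366  0.891  0.006] twist [ 1.000e-04 -3.000e-04 -1.215e-01]
clock: 19.95
eef_pos: [0.5034, -0.2285, 0.2277]
tool_rot: [0.841, -3.026, -0.0]
ft_force: [-0.5, -0.6, -1.0]
width: -0.0004
gripper_force: 0.0
t 19.95 pos [ 0.5034 -0.2285  0.2277] yaw -2.5992 F [-0.55 -0.59 -0.97] w -0.0004 g 0.0
units [-2.323 -0.982  0.023] twist [ 0.0001 -0.     -0.0002]
```

```bash

python3 -m jog '[{"offset":[-0.2,-0.08,0],"twist":[0,0,0],"hand":1},{"offset":[-0.3,-0.13,0],"twist":[0,0,0],"hand":1},{"offset":[-0.4,-0.17,0],"twist":[0,0,0],"hand":1},{"offset":[-0.4,-0.17,0],"twist":[0,0,0],"hand":1},{"offset":[-0.4,-0.17,0],"twist":[0,0,0],"hand":1},{"offset":[-0.4,-0.17,0],"twist":[0,0,0],"hand":1},{"offset":[-0.22,-0.09,0],"twist":[0,0,0],"hand":1},{"offset":[0,0,0],"twist":[0,0,0],"hand":1},{"offset":[0,0,0],"twist":[0,0,0],"hand":1},{"offset":[0,0,0],"twist":[0,0,0],"hand":1}]' >/dev/null
python3 go.py .6282 -.2106 .092 3.685
python3 -m jog '[{"offset":[0,0,0.2],"twist":[0,0,0],"hand":1},{"offset":[0,0,0.4],"twist":[0,0,0],"hand":1},{"offset":[0,0,0.5],"twist":[0,0,0],"hand":1},{"offset":[0,0,0.5],"twist":[0,0,0],"hand":1},{"offset":[0,0,0.5],"twist":[0,0,0],"hand":1},{"offset":[0,0,0.3],"twist":[0,0,0],"hand":1},{"offset":[0,0,0.2],"twist":[0,0,0],"hand":1},{"offset":[0,0,0],"twist":[0,0,0],"hand":1},{"offset":[0,0,0],"twist":[0,0,0],"hand":1},{"offset":[0,0,0],"twist":[0,0,0],"hand":1}]' >/dev/null
python3 go.py .6282 -.2106 .092 3.685
```

```text
t 20.95 pos [ 0.6275 -0.2107  0.2281] yaw -2.5977 F [-0.22 -0.09 -0.66] w -0.0005 g 0.0
units [-0.015 -0.005  2.722] twist [-0.     -0.0001  0.0001]
t 21.95 pos [ 0.6292 -0.2107  0.0997] yaw -2.5964 F [-0.1   0.86  0.38] w -0.0 g 0.0
units [0.017 0.012 0.153] twist [-0.0004  0.0003  0.0003]
```

```bash

python3 -m jog '[{"offset":[0,0,0.1],"twist":[0,0,0],"hand":1},{"offset":[0,0,0],"twist":[0,0,0],"hand":1},{"offset":[0,0,0],"twist":[0,0,0],"hand":1},{"offset":[0.1,0,0],"twist":[0,0,0],"hand":1},{"offset":[0.1,0,0],"twist":[0,0,0],"hand":1},{"offset":[0.1,0,0],"twist":[0,0,0],"hand":1},{"offset":[0.05,0,0],"twist":[0,0,0],"hand":1},{"offset":[0,0,0],"twist":[0,0,0],"hand":1},{"offset":[0,0,0],"twist":[0,0,0],"hand":1},{"offset":[0,0,0],"twist":[0,0,0],"hand":1}]'
python3 go.py .6159 -.2212 .092 3.685
```

```text
clock: 22.95
eef_pos: [0.6134, -0.219, 0.093]
tool_rot: [-0.846, 3.025, 0.0]
ft_force: [-0.0, -0.2, 0.3]
width: -0.0
gripper_force: 0.0
t 22.95 pos [ 0.6134 -0.219   0.093 ] yaw -2.596 F [-0.01 -0.19  0.27] w -0.0 g 0.0
units [-0.02  -0.064  0.021] twist [0.     0.0001 0.0003]
```

```bash

python3 -m jog '[{"offset":[0.062,0.048,0],"twist":[0,0,0],"hand":1},{"offset":[0.062,0.048,0],"twist":[0,0,0],"hand":1},{"offset":[0.072,0.03,0],"twist":[0,0,0],"hand":1},{"offset":[0.072,0.03,0],"twist":[0,0,0],"hand":1},{"offset":[0.078,0.01,0],"twist":[0,0,0],"hand":1},{"offset":[0.078,0.01,0],"twist":[0,0,0],"hand":1},{"offset":[0,0,0],"twist":[0,0,0],"hand":1},{"offset":[0,0,0],"twist":[0,0,0],"hand":1}]'
python3 - <<'E'
from h import *
t=bot.snapshot('top');s=bot.snapshot('scene');k=lambda i:cv2.resize(i,(400,400),interpolation=cv2.INTER_CUBIC)
cv2.imwrite('pics/t6.png',np.hstack([k(t[110:220,385:495]),k(s[215:325,200:310])]))
E
```

```text
clock: 23.75
eef_pos: [0.5898, -0.2232, 0.0929]
tool_rot: [0.845, -3.025, 0.0]
ft_force: [0.0, 0.4, 0.2]
width: 0.0003
gripper_force: 0.5
```

View pics/t6.png

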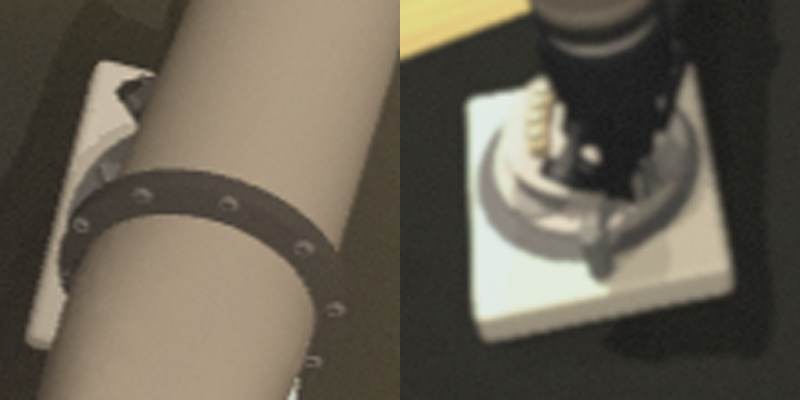

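The scene half shows the latch finger already swung in over the plate's edge; I continue along the arc to its stop.

```bash

python3 -m jog '[{"offset":[0.078,-0.01,0],"twist":[0,0,0],"hand":1},{"offset":[0.078,-0.01,0],"twist":[0,0,0],"hand":1},{"offset":[0.072,-0.03,0],"twist":[0,0,0],"hand":1},{"offset":[0.072,-0.03,0],"twist":[0,0,0],"hand":1},{"offset":[0,0,0],"twist":[0,0,0],"hand":1},{"offset":[0,0,0],"twist":[0,0,0],"hand":1}]'
python3 go.py .5841 -.2403 .093 3.685
python3 -m jog '[{"offset":[0.062,-0.048,0],"twist":[0,0,0],"hand":1},{"offset":[0,0,0],"twist":[0,0,0],"hand":1},{"offset":[0,0,0],"twist":[0,0,0],"hand":1}]'
python3 go.py .5841 -.2403 .093 3.685
```

```text
clock: 24.45
eef_pos: [0.5789, -0.2351, 0.0929]
tool_rot: [0.844, -3.025, 0.001]
ft_force: [0.6, 0.1, -0.5]
width: 0.0
gripper_force: 0.2
t 24.45 pos [ 0.5789 -0.2351  0.0929] yaw -2.5974 F [ 0.63  0.13 -0.51] w 0.0 g 0.2
units [-0.035 -0.143 -0.002] twist [-0.0001 -0.0002  0.0001]
clock: 24.75
eef_pos: [0.5789, -0.2354, 0.093]
tool_rot: [-0.848, 3.024, 0.004]
ft_force: [2.3, 4.4, -0.4]
width: 0.0
gripper_force: 2.0
t 24.75 pos [ 0.5789 -0.2354  0.093 ] yaw -2.5949 F [ 2.29  4.45 -0.42] w 0.0 g 2.0
units [-0.038 -0.137 -0.001] twist [0.0004 0.0003 0.0005]
```

```bash

python3 -m jog '[{"offset":[-0.1,0,0],"twist":[0,0,0],"hand":1},{"offset":[-0.2,0,0],"twist":[0,0,0],"hand":1},{"offset":[-0.3,0,-0.1],"twist":[0,0,0],"hand":1},{"offset":[-0.3,0,-0.3],"twist":[0,0,0],"hand":1},{"offset":[-0.2,0,-0.5],"twist":[0,0,0],"hand":1},{"offset":[-0.2,0,-0.5],"twist":[0,0,0],"hand":1},{"offset":[-0.2,0,-0.5],"twist":[0,0,0],"hand":1},{"offset":[-0.2,0,-0.5],"twist":[0,0,0],"hand":1},{"offset":[-0.2,0,-0.3],"twist":[0,0,0],"hand":1},{"offset":[0,0,0],"twist":[0,0,0],"hand":1}]'
python3 -m jog '[{"offset":[0,0,0],"twist":[0,0,0],"hand":1},{"offset":[0,0,0],"twist":[0,0,0],"hand":1},{"offset":[0,0,0],"twist":[0,0,0],"hand":1}]' >/dev/null
python3 - <<'E'
from h import *
w=bot.get_calibration('wrist');a=bot.snapshot('wrist')
S=np.array([.5082,-.2352]);th=-.242
def W(x,y,z): c,s=np.cos(th),np.sin(th);return [S[0]+c*x-s*y,S[1]+s*x+c*y,z]
for p in [(.088,0,.0825),(.058,0,.1125)]:
  u=proj(w,W(*p));print(u);cv2.circle(a,tuple(int(i) for i in u),4,(0,0,255),1)
cv2.imwrite('pics/w7.png',a)
E
```

```text
clock: 25.75
eef_pos: [0.6623, -0.1883, 0.2309]
tool_rot: [-0.847, 3.02, -0.007]
ft_force: [-0.3, -0.7, 0.5]
width: -0.0002
gripper_force: 0.0
[282.54703712  80.65331266]
[308.02383265  45.82450365]
```

View pics/w7.png

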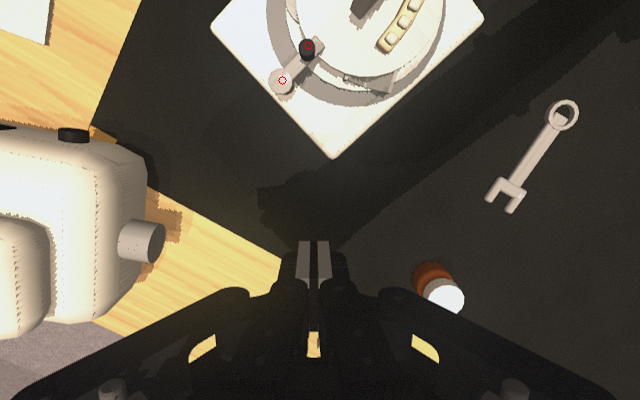

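The latch lies over the plate's rear edge, with its knob (307,46) at the predicted closed position. The wrench and jar are untouched and the fingers are clear.

```bash
python3 -c "
from station import bot
print(bot.sign_off())"
```

```text
the job is handed in; nothing more can be done
None
```

The jaw carrier is seated at its home height on the cone, groove and flat and has been let go. The latch is closed to its stop over the rear edge, the wrench and jar are untouched, and the job was handed in at about 26 s; no verdict came back.

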